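# Load the solder reels onto the reel stand

## Task

Load the reel stand: put the three flat solder reels over its upright spindle, the widest at the bottom, the middle-sized one on it and the smallest on top, then fit the black cap over the end of the spindle so that it sits on the top reel. Leave the small tin where it stands.

Things in the scene. Friction and masses are not known exactly. Their poses are not given: they have to be found in the camera images.
- wide_reel: White flat reel of solder wire lying on its flat side, outside diameter 64 mm, 20 mm high (the widest of three alike reels), with a round 20 mm hole right through its centre; rigid, about 180 g. Grip it across its outer diameter. Origin: centre of its underside, z up along the hole.
- middle_reel: White flat reel of solder wire lying on its flat side, outside diameter 52 mm, 18 mm high (the middle one of three alike reels), with a round 20 mm hole right through its centre; rigid, about 120 g. Grip it across its outer diameter. Origin: centre of its underside, z up along the hole.
- small_reel: White flat reel of solder wire lying on its flat side, outside diameter 40 mm, 16 mm high (the smallest of three alike reels), with a round 20 mm hole right through its centre; rigid, about 70 g. Grip it across its outer diameter. Origin: centre of its underside, z up along the hole.
- cap: Black ribbed round cap, 30 mm in diameter and 24 mm high, standing open end down; a blind hole 18 mm wide and 18 mm deep opens in its underside. Grip it across its diameter. Origin: centre of its underside, z up.
- stand: Reel stand, fixed: round grey base plate, 96 mm across, 8 mm thick, with an upright steel spindle in its centre, 10 mm thick, round-tipped, its top 70 mm above the bench. Origin: centre of the base's underside, on the spindle axis at bench height; z up. When loaded, the undersides of wide, middle, small reel and cap lie 8, 28, 46 and 62 mm above it; 8 mm of spindle enters the cap.
- tin: Bystander: small closed round metal tin, 39 mm in diameter, 17 mm high, with no hole. Origin: centre of its underside.
Mind the look-alikes: they are no part of the job. What is shaped like the middle_reel but blue is not meant.

How it is judged:
By the outcome, as a careful person would: the job done as asked, in the order asked, and still so for the second after the job is handed in, with the robot touching nothing.
It also fails if it takes over 88 s, if anything falls off the work surface, if the arm or the gripper's body presses on something with over 40 N, if the wrist force passes 120 N, or if a joint passes its speed limit or range.

## Robot

A 7-joint arm with a two-finger parallel gripper is mounted at the origin on a cart in front of the work surface, level with it; the furniture and walls round the work are solid. World frame = base frame: x ahead of the robot, y to its left, z up, the work surface at z = 0. Lengths are in m, angles in rad, forces in N, time in s.
With the tool pointing down it reaches from about 0.4 to 0.85 m from the base axis. Payload 10.4 kg.
Tool frame: the origin (TCP) lies between the finger pads; the fingertips stand 19 mm ahead of it and the grasp point (between the pads) is the TCP; z points along the fingers, y is the direction in which the jaws open and shut (so a half turn about z gives the same grasp; the last joint's range is limited). The gripper opens to 85 mm and grips with 20 to 120 N. Pads are 22 mm wide; open, the fingers measure 114 mm over their backs; the gripper's body (76 mm by 85 mm) begins 54 mm behind the grasp point. The pads swing forward as they close: fully open they stand 13 mm farther back than shut.
Start: joints at [1.217, 0.332, -0.065, 1.46, 0.022, 1.35, -0.088], TCP at [0.203, -0.591, 0.217] pointing down, gripper open.
Joint ranges: [-2.6, 2.6], [-0.5, 2.12], [-1.47, 1.34], [0.16, 2.42], [-1.27, 4.41], [0.06, 2.06], [-2.6, 2.6]. Speed limits (rad/s): [2.22, 2.22, 2.79, 2.79, 3.14, 3.14, 3.14].

## Interface

Orientations are given as a unit quaternion [x, y, z, w].
In Python, from workcell import manip gives the robot as it stands.
- The arm moves only by the shell command python3 -m jog 'ROWS' [FORCE]. ROWS is JSON, a list of rows, each an object with "offset": the shift along the tool's x, y, z as a fraction of full scale, a list of three; "rotation": the turn, a rotation vector about the tool's x, y, z as a fraction of full scale, a list of three; "fingers": the opening, from -1 (shut) to 1 (fully open), so that 0 is half open. A call has 1 to 8 rows; each row shifts and turns the commanded pose from where the row before left it, along the tool's axes as they then stand; what a row does not reach is not made up. Full scale, the value 1, is 0.15 m for a shift and 2 rad for a turn. A row lasts 1/8 s, in which the tool goes at most 62.5 mm and 10.7 degrees, less where a joint would pass 70% of its speed; a pose out of reach is approached as far as the arm can. A call with a number of a shift or a turn outside -1 to 1 is refused whole. A call with a gripper value outside its range is refused whole. The fingers move at their own pace and stop on an object; FORCE is the grip in N (left out, the last holds). Time passes only in rows, so rows that do not move let the fingers close. It gives the time, the measured TCP pose, the force and the opening at its end, in the units of the state.
- manip.get_obs(): the state, without advancing time (a new reading comes with each control period).
- manip.camera(name): name is "scene" or "side" or "wrist"; returns the picture (400x640x3 uint8, red, green, blue); there is no depth.
- manip.camera_info(name): a dict with "mtx" (3x3 intrinsics, pixels), "D" ([k1, k2, p1, p2, k3] as OpenCV has them; the pictures are not rectified), "xyz" and "rotation" of the camera in the world. Camera axes: x right, y down, z forward; pixel columns grow to the right and rows downward; lengths in m; the calibration is good to about 2 mm. A picture is of the moment at which its call begins: read the wrist's pose just before it. camera_info takes no time and is no camera call; for the wrist camera it gives the pose at the moment of the call.
- manip.hand_in(): hands the job in, once; it reports no verdict.
Trained networks look in the newest picture that a camera, given by its name, has taken for a name from the list of things; names that differ only in an ending like _2 or _b are one class to them, and where a whole thing is asked for, a point or a joint stands for the part that bears it (a point fixed in the world has none). Each returns a list of dicts, best first, with "conf" (0 to 1); they miss things now and then, are a little off and sometimes report something else, mostly with a low value. They report only what shows in the picture. A call takes as long as a camera call. They do not tell look-alikes from the thing itself.
- manip.recognise(camera, query): "bbox" ([left, top, right, bottom] in pixels, round what is visible of it).
The state is a dict: "clock": time; "joint_pos": joint angles; "joint_velocities": joint speeds; "tau": joint torques, N m; "position": TCP position; "ee_rot": TCP orientation; "ft_force": force on the tool from outside, world axes, zero at the start; "torque": the same for the moment, N m; "grip_width": opening from 0.0 (shut) to 1.0 (fully open).
Only numpy, scipy, OpenCV 4.12 (cv2) and the standard library are available. Lean on these libraries where they do the work, as an engineer would, in place of code of your own. Each camera call takes 0.05 s, during which the arm holds its last target. There are 200 camera calls.

## Working session

There is one attempt and no reset: what is moved stays moved. The work goes in short steps, Python scripts to look and compute and a shell command to move; the robot and the scene stay as the last step left them, time stands still between calls to the robot, and variables do not carry over. Pictures are saved under pics/ and viewed, about 12 in all and at most 16, crops included, and the job is handed in when it is done.

```bash
ls; mkdir -p pics; python3 - <<'E'
from workcell import manip
import cv2
o=manip.get_obs();print(o)
for n in("scene","side"):
    im=manip.camera(n);cv2.imwrite(f"pics/{n}0.png",im[:,:,::-1]);
    print(n,manip.camera_info(n))
    for q in("wide_reel","middle_reel","small_reel","cap","stand","tin"):
        print(q,[(round(d["conf"],2),[round(v) for v in d["bbox"]]) for d in manip.recognise(n,q)])
E
```

```text
pics
{'clock': 0.0, 'joint_pos': array([ 1.21737711,  0.33286156, -0.06468558,  1.46096665,  0.02158785,
        1.34990494, -0.08848784]), 'joint_velocities': array([-1.27765231e-04, -6.63998732e-04, -3.80919842e-04,  5.12929530e-04,
        9.47188102e-04, -5.89010941e-07, -1.20973836e-03]), 'tau': array([-1.99908871e-03, -6.25442076e+01,  4.78151988e-02, -3.91605341e+01,
        1.62000605e-02,  9.82896017e-03,  5.40501719e-05]), 'position': array([ 0.20286714, -0.59072715,  0.21641025]), 'ee_rot': array([ 9.86349305e-01,  1.64664892e-01, -1.49237854e-04, -7.07220316e-04]), 'ft_force': array([-0.63922488, -0.92737809, -0.45410868]), 'torque': array([-0.04172964, -0.00377739,  0.00048429]), 'grip_width': 0.9996335649915256}
scene {'mtx': array([[442.02126462,   0.        , 326.24689457],
       [  0.        , 442.02126462, 197.14722494],
       [  0.        ,   0.        ,   1.        ]]), 'D': array([-0.07487151,  0.        ,  0.        ,  0.        ,  0.        ]), 'xyz': array([0.10955169, 0.73755059, 0.54010067]), 'rotation': array([-0.29123839,  0.83957019, -0.43631475,  0.141
[... 264 characters left out ...]
266]), (0.57, [349, 209, 369, 226])]
side {'mtx': array([[497.74388145,   0.        , 321.20199253],
       [  0.        , 497.74388145, 204.02355378],
       [  0.        ,   0.        ,   1.        ]]), 'D': array([-0.00559695,  0.        ,  0.        ,  0.        ,  0.        ]), 'xyz': array([1.02980068, 0.38725705, 0.77843979]), 'rotation': array([ 0.50181226,  0.81033053, -0.25282451, -0.16621868])}
wide_reel [(0.97, [297, 218, 336, 253]), (0.58, [370, 243, 426, 293])]
middle_reel [(0.97, [266, 165, 292, 192]), (0.92, [243, 137, 273, 157])]
small_reel [(0.8, [389, 195, 415, 216])]
cap [(0.36, [372, 245, 423, 292])]
stand [(0.96, [369, 246, 426, 294])]
tin [(0.73, [324, 166, 344, 185])]
```

```bash
python3 - <<'E'
import cv2
a=cv2.imread("pics/scene0.png")[120:320,180:480]
b=cv2.imread("pics/side0.png")[100:310,200:480]
a=cv2.resize(a,(450,300),interpolation=3);b=cv2.resize(b,(400,300))
a=cv2.resize(cv2.imread("pics/scene0.png")[140:280,200:440],(800,467)[:2] if 0 else (514,300),interpolation=3)
import numpy as np
b=cv2.resize(cv2.imread("pics/side0.png")[110:310,220:450],(345,300),interpolation=3)
b2=np.zeros((300,514,3),np.uint8);b2[:,:345]=b
cv2.imwrite("pics/c0.png",np.vstack([a,b2]))
E
```

```text
(no output)
```

View pics/c0.png

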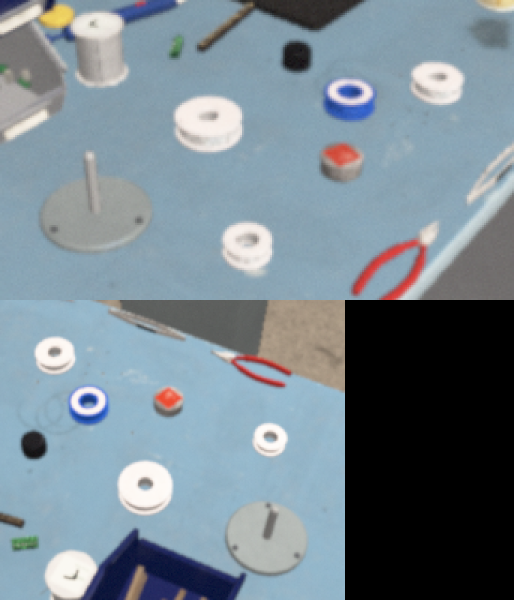

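View pics/scene0.png

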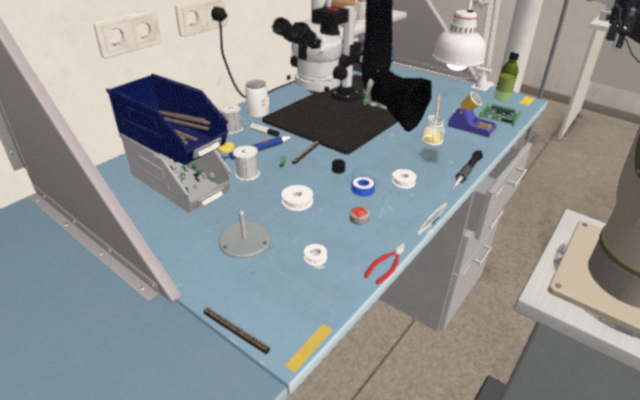

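```bash
cat > h.py <<'E'
import numpy as np,cv2
from scipy.spatial.transform import Rotation as R
from workcell import manip
def proj_plane(info,uv,z):
    p=cv2.undistortPoints(np.array([[uv]],float),info["mtx"],info["D"])[0,0]
    d=R.from_quat(info["rotation"]).apply([p[0],p[1],1.]);c=np.array(info["xyz"])
    return (c+d*(z-c[2])/d[2])[:2]
def project(info,P):
    r=R.from_quat(info["rotation"]).inv();rv=r.as_rotvec();t=-r.apply(info["xyz"])
    return cv2.projectPoints(np.array(P,float).reshape(-1,3),rv,t,info["mtx"],info["D"])[0][:,0]
def need(xy,z=None,o=None):
    """tool-frame offset (fraction of full scale) to bring TCP to xy,z"""
    o=o or manip.get_obs();p=o["position"];g=np.array([xy[0],xy[1],p[2] if z is None else z])
    return (R.from_quat(o["ee_rot"]).inv().apply(g-p)/0.15).round(3)
E
python3 - <<'E'
from h import *
S={"wide":((297.5,198.5),(316.5,235.5),.01),"middle":((403.5,181),(258,147),.009),"blue":((363,185),(279,178.5),.009),"small":((314.5,255.5),(402,205.5),.008),
"cap":((337.5,168),(243,207),.012),"tin":((359,217.5),(334,175.5),.0085),"tip":((242,211.5),(400.7,250.7),.07),"base":((243.9,239),(397,270),.008)}
A=manip.camera_info("scene");B=manip.camera_info("side")
for k,(a,b,z) in S.items(): print(k,proj_plane(A,a,z).round(4),proj_plane(B,b,z).round(4))
w=manip.camera_info("wrist");print(w); o=manip.get_obs()
r=R.from_quat(o["ee_rot"]);print(r.as_matrix().round(3), "cam in tool",r.inv().apply(w["xyz"]-o["position"]),(r.inv()*R.from_quat(w["rotation"])).as_matrix().round(3))
E
```

```text
wide [0.6019 0.1836] [0.6041 0.1819]
middle [ 0.4653 -0.0147] [ 0.467  -0.0207]
blue [0.5259 0.0553] [0.5194 0.0576]
small [0.4685 0.2928] [0.4704 0.2965]
cap [0.6075 0.0381] [0.6111 0.0317]
tin [0.4685 0.1547] [0.4635 0.1504]
tip [0.596  0.3372] [0.6014 0.3342]
base [0.5967 0.3399] [0.6029 0.3376]
{'mtx': array([[324.74445967,   0.        , 317.51231701],
       [  0.        , 324.74445967, 196.48139434],
       [  0.        ,   0.        ,   1.        ]]), 'D': array([-0.01626362,  0.        ,  0.        ,  0.        ,  0.        ]), 'xyz': array([ 0.27740852, -0.56550584,  0.37374652]), 'rotation': array([ 0.8041429 , -0.5730481 , -0.09228404,  0.12827212])}
[[ 0.946  0.325  0.   ]
 [ 0.325 -0.946 -0.   ]
 [ 0.     0.    -1.   ]] cam in tool [ 7.86835270e-02 -5.82626779e-05 -1.56487049e-01] [[ 0.002 -0.95  -0.312]
 [ 1.     0.002 -0.001]
 [ 0.002 -0.312  0.95 ]]
```

```bash
python3 - <<'E'
from h import *
A=manip.camera_info("scene");o=manip.get_obs()
print(project(A,[o["position"],[0.2,-.59,.4],[0,0,0],[.3,-.3,.217],[.6,.18,.217]]).round(0))
print(need([.603,.180]), need([.603,.183],.16))
E
```

```text
[[610.  55.]
 [636. -19.]
 [630. 282.]
 [542.  74.]
 [297. 104.]]
[ 4.192 -3.996 -0.   ] [ 4.198 -4.015  0.381]
```

View pics/side0.png

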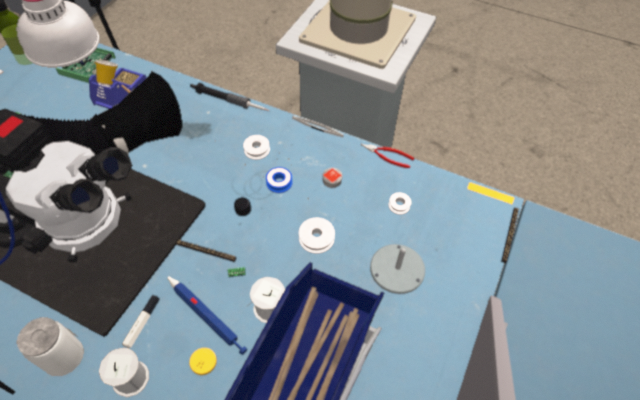

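```bash
python3 - <<'E'
from h import *
A=manip.camera_info("scene");B=manip.camera_info("side")
def ray(i,uv):
    a=proj_plane(i,uv,0);c=np.array(i["xyz"]);d=np.r_[a,0]-c;return c,d/np.linalg.norm(d)
def tri(a,b):
    c1,d1=ray(A,a);c2,d2=ray(B,b);s=np.linalg.lstsq(np.c_[d1,-d2],c2-c1,rcond=None)[0]
    p,q=c1+s[0]*d1,c2+s[1]*d2;return ((p+q)/2).round(3),round(np.linalg.norm(p-q),3)
for n,a,b in [("mouth c",(415,103),(172,108)),("mouth top",(430,83),(160,76)),("mouth bot",(400,128),(178,140)),("hose",(378,60),(90,135)),("bin corner",(226,133),(312,268)),("bincorner2",(160,163),(380,295)),("lamp",(460,50),(60,35)),("panel",(0,0),(495,300))]: print(n,tri(a,b))
E
```

```text
mouth c (array([ 0.534, -0.157,  0.123]), np.float64(0.01))
mouth top (array([ 0.514, -0.184,  0.171]), np.float64(0.006))
mouth bot (array([ 0.556, -0.143,  0.058]), np.float64(0.004))
hose (array([ 0.679, -0.206,  0.175]), np.float64(0.027))
bin corner (array([0.731, 0.239, 0.142]), np.float64(0.007))
bincorner2 (array([0.736, 0.363, 0.142]), np.float64(0.052))
lamp (array([ 0.532, -0.387,  0.2  ]), np.float64(0.002))
panel (array([0.835, 0.48 , 0.424]), np.float64(0.081))
```

Candidates (scene pixels): white reels wide (297,198), middle (404,181), small (315,255); the blue ring (363,185) is a look-alike, the red-topped tin (359,217) is the bystander, solder spool (245,162) is clutter; cap (338,167), stand (243,237). The nozzle is at about (0.53,-0.16), so I keep inside it.

```bash
python3 -m jog '[{"offset":[0.21,-0.27,-0.04],"rotation":[0,0,0],"fingers":1},{"offset":[0.21,-0.27,-0.04],"rotation":[0,0,0],"fingers":1},{"offset":[0.21,-0.27,-0.04],"rotation":[0,0,0],"fingers":1},{"offset":[0.21,-0.27,-0.04],"rotation":[0,0,0],"fingers":1},{"offset":[0.21,-0.27,-0.04],"rotation":[0,0,0],"fingers":1},{"offset":[0.21,-0.27,-0.04],"rotation":[0,0,0],"fingers":1},{"offset":[0.27,-0.26,0],"rotation":[0,0,0],"fingers":1},{"offset":[0.27,-0.26,0],"rotation":[0,0,0],"fingers":1}]'; python3 -c "
from h import *
o=manip.get_obs();print(need([.603,.183],.18),o['joint_pos'].round(2))"
```

```text
clock: 1.7
position: [0.3547, -0.1982, 0.2536]
ee_rot: [0.986, 0.164, 0.0, 0.001]
ft_force: [0.1, -0.3, -0.5]
grip_width: 1.002
[ 2.39  -1.867  0.489] [ 0.88 -0.16 -0.43  1.91 -0.07  1.38 -0.77]
```

```bash
python3 -m jog '[{"offset":[0.3,-0.233,0.06],"rotation":[0,0,0],"fingers":1},{"offset":[0.3,-0.233,0.06],"rotation":[0,0,0],"fingers":1},{"offset":[0.3,-0.233,0.06],"rotation":[0,0,0],"fingers":1},{"offset":[0.3,-0.233,0.06],"rotation":[0,0,0],"fingers":1},{"offset":[0.3,-0.233,0.06],"rotation":[0,0,0],"fingers":1},{"offset":[0.3,-0.233,0.06],"rotation":[0,0,0],"fingers":1},{"offset":[0.3,-0.233,0.06],"rotation":[0,0,0],"fingers":1},{"offset":[0.3,-0.233,0.06],"rotation":[0,0,0],"fingers":1}]'; cat > look.py <<'E'
import sys
from h import *
H={"wide_reel":.02,"middle_reel":.018,"small_reel":.016,"cap":.024,"stand":.008,"tin":.017}
o=manip.get_obs();i=manip.camera_info("wrist");im=manip.camera("wrist")
print(o["position"].round(4),o["joint_pos"].round(2),o["clock"])
for q in sys.argv[2:]:
    for d in manip.recognise("wrist",q):
        b=d["bbox"];uv=((b[0]+b[2])/2,(b[1]+b[3])/2);xy=proj_plane(i,uv,H[q]/2)
        print(q,round(d["conf"],2),np.round(b),xy.round(4),need(xy,o=o))
cv2.imwrite(f"pics/{sys.argv[1]}.png",im[:,:,::-1])
E
python3 look.py w1 wide_reel middle_reel stand cap small_reel
```

```text
clock: 2.7
position: [0.605, 0.1826, 0.1808]
ee_rot: [0.986, 0.164, 0.0, 0.0]
ft_force: [0.6, -1.5, 0.8]
grip_width: 0.996
[0.605  0.1826 0.1808] [ 0.23  0.49 -0.81  1.46  0.36  1.35 -1.84] 2.7
wide_reel 0.59 [285. 139. 348. 204.] [0.6032 0.1834] [-0.01  -0.009 -0.   ]
middle_reel 0.67 [416. 320. 431. 341.] [ 0.4548 -0.0068] [-1.356  0.871  0.   ]
middle_reel 0.58 [369. 246. 414. 296.] [0.5201 0.0633] [-0.793  0.57   0.   ]
stand 0.83 [126.  84. 216. 177.] [0.594  0.3367] [ 0.263 -0.996 -0.   ]
cap 0.78 [436. 196. 470. 229.] [0.6084 0.0304] [-0.307  0.968  0.   ]
small_reel 0.94 [169. 235. 209. 269.] [0.4671 0.2898] [-0.639 -0.974 -0.   ]
```

View pics/w1.png

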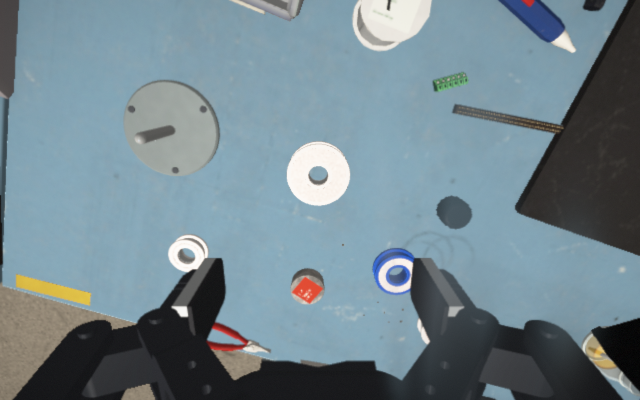

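```bash
cat > fit.py <<'E'
import sys
from h import *
def topcircle(im,i,uv0,win,z,lo,hi,rad):
    """fit circle (known z) to largest blob of HSV range near uv0; returns world centre, radius"""
    hsv=cv2.cvtColor(im,cv2.COLOR_RGB2HSV);m=cv2.inRange(hsv,np.array(lo),np.array(hi))
    k=np.zeros_like(m);u,v=map(int,uv0);k[max(0,v-win):v+win,max(0,u-win):u+win]=255;m&=k
    c=max(cv2.findContours(m,0,1)[0],key=cv2.contourArea);h=cv2.convexHull(c)[:,0]
    P=np.array([proj_plane(i,p,z) for p in h.astype(float)])
    (cx,cy),r=cv2.minEnclosingCircle(P.astype(np.float32))
    A=np.c_[2*P,np.ones(len(P))];s=np.linalg.lstsq(A,(P**2).sum(1),rcond=None)[0]
    return np.round([cx,cy,r],4),s[:2].round(4),round(float(np.sqrt(s[2]+s[:2]@s[:2])),4)
E
python3 - <<'E'
from fit import *
im=cv2.imread("pics/w1.png")[:,:,::-1].copy();i=manip.camera_info("wrist")
hsv=cv2.cvtColor(im,cv2.COLOR_RGB2HSV)
for p in[(305,160),(170,100),(141,139),(454,205),(250,150),(180,245)]:print(p,hsv[p[1],p[0]])
print("wide",topcircle(im,i,(318,174),45,.02,(0,0,170),(180,40,255),.032))
print("small",topcircle(im,i,(188,252),22,.016,(0,0,170),(180,40,255),.02))
print("stand",topcircle(im,i,(171,127),60,.008,(0,0,60),(180,60,200),.048))
print("cap",topcircle(im,i,(454,212),28,.012,(0,0,0),(180,255,80),.015))
print("tip",proj_plane(i,(138.5,139.5),.0675),need([.603,.183],.017))
E
```

```text
(305, 160) [ 15  10 252]
(170, 100) [ 70   9 165]
(141, 139) [ 25  10 160]
(454, 205) [101  63  97]
(250, 150) [100  66 181]
(180, 245) [ 17   9 252]
wide (array([0.6022, 0.1798, 0.0336]), array([0.602 , 0.1795]), 0.0329)
small (array([0.4686, 0.2865, 0.0245]), array([0.4687, 0.2869]), 0.0229)
stand (array([0.6088, 0.3249, 0.0662]), array([0.6079, 0.3284]), 0.0581)
cap (array([0.6063, 0.0426, 0.007 ]), array([0.6067, 0.0424]), 0.0056)
tip [0.59296558 0.33462785] [-0.    -0.02   1.096]
```

```bash
python3 -m jog '[{"offset":[-0.019,0.005,0.38],"rotation":[0,0,0],"fingers":1},{"offset":[0,0,0.38],"rotation":[0,0,0],"fingers":1},{"offset":[0,0,0.2],"rotation":[0,0,0],"fingers":1},{"offset":[0,0,0.13],"rotation":[0,0,0],"fingers":1},{"offset":[0,0,0],"rotation":[0,0,0],"fingers":-1},{"offset":[0,0,0],"rotation":[0,0,0],"fingers":-1},{"offset":[0,0,0],"rotation":[0,0,0],"fingers":-1}]' 50
```

```text
clock: 3.88
position: [0.6022, 0.1801, 0.0192]
ee_rot: [0.986, 0.165, 0.001, 0.0]
ft_force: [0.3, -0.7, 0.6]
grip_width: 0.383
```

```bash
python3 look.py w2 wide_reel; python3 -c "
from h import *
print(manip.get_obs()['grip_width'])"
```

```text
[0.6022 0.1801 0.0192] [ 0.19  0.63 -0.74  1.62  0.47  1.07 -1.92] 3.875
wide_reel 0.57 [258. 175. 376. 296.] [0.6032 0.1808] [ 0.007 -0.002  0.   ]
0.19124985159534497
```

View pics/w2.png

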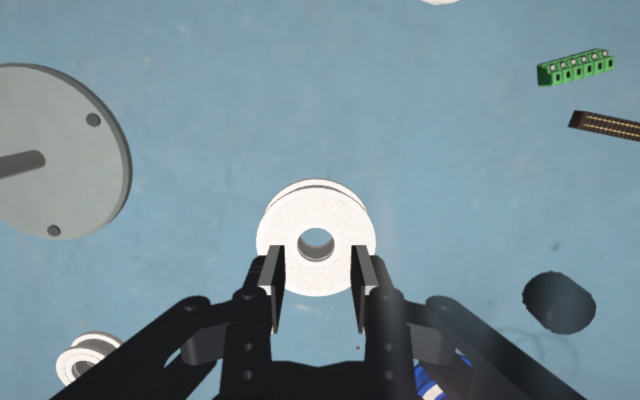

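```bash
python3 - <<'E'
from h import *
o=manip.get_obs();i=manip.camera_info("wrist");r=R.from_quat(o["ee_rot"])
for t in [(0,0,0),(.011,.016,.019),(-.011,.016,.019),(.011,.016,.006),(.011,.016,0),(.011,.016,-.01),(-.011,.016,-.01)]:
    print(t,project(i,o["position"]+r.apply(t)).round(0))
print(project(i,[.603,.181,0]),project(i,[.603,.181,.02]))
print(o["grip_width"],o["ft_force"],o["position"])
E
```

```text
(0, 0, 0) [[318. 245.]]
(0.011, 0.016, 0.019) [[346. 213.]]
(-0.011, 0.016, 0.019) [[344. 247.]]
(0.011, 0.016, 0.006) [[347. 222.]]
(0.011, 0.016, 0) [[348. 226.]]
(0.011, 0.016, -0.01) [[350. 234.]]
(-0.011, 0.016, -0.01) [[349. 273.]]
[[316.9198476  228.54458701]] [[316.80949598 243.8510478 ]]
0.19124985159534497 [0.28094964 0.62100313 0.05493346] [0.6018911  0.18005265 0.01865291]
```

```bash
python3 - <<'E'
from h import *
a=manip.camera("side");i=manip.camera_info("side");b=manip.camera("scene")
print(project(i,[manip.get_obs()["position"],[.602,.18,.04]]), project(manip.camera_info("scene"),[manip.get_obs()["position"],[.602,.18,.04]]))
f=lambda im,u,v:cv2.resize(im[v-50:v+50,u-60:u+60,::-1],(600,500),interpolation=cv2.INTER_CUBIC)
cv2.imwrite("pics/s3.png",cv2.resize(np.hstack([f(a,316,225),f(b,297,185)]),(800,333)))
E
```

```text
[[316.18547413 231.64214565]
 [316.19903458 225.25050665]] [[298.70998347 194.50314005]
 [298.3423629  185.62288045]]
```

View pics/s3.png

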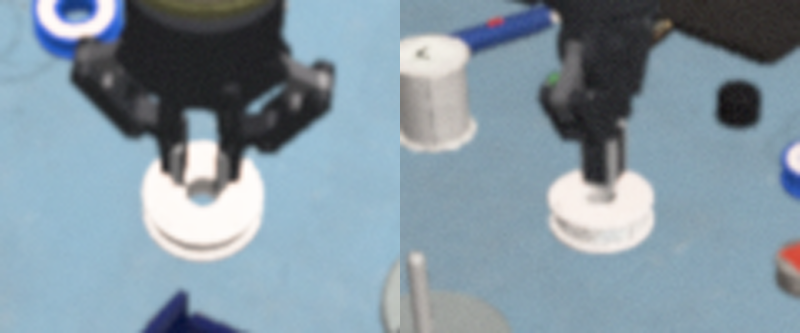

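```bash
python3 -m jog '[{"offset":[0,0,0],"rotation":[0,0,0],"fingers":1},{"offset":[0,0,0],"rotation":[0,0,0],"fingers":1},{"offset":[0,0,0],"rotation":[0,0,0],"fingers":1},{"offset":[0,0,0],"rotation":[0,0,0],"fingers":1},{"offset":[0,0,0.08],"rotation":[0,0,0],"fingers":1},{"offset":[0,0,0],"rotation":[0,0,0],"fingers":1}]'; python3 look.py w3 wide_reel
```

```text
clock: 4.82
position: [0.6005, 0.1794, 0.0042]
ee_rot: [0.986, 0.165, -0.001, 0.0]
ft_force: [-0.4, -0.7, 0.3]
grip_width: 1.002
[0.6005 0.1794 0.0042] [ 0.18  0.65 -0.73  1.63  0.48  1.05 -1.93] 4.825
wide_reel 0.57 [250. 178. 381. 310.] [0.6034 0.1816] [ 0.023 -0.007 -0.   ]
```

View pics/w3.png

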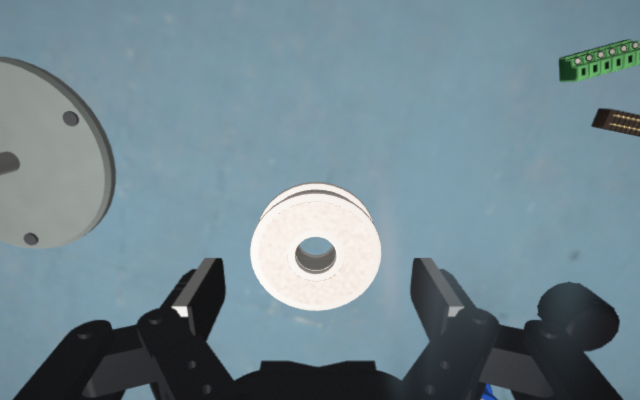

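```bash
python3 -m jog '[{"offset":[0.018,-0.004,0.07],"rotation":[0,0,0],"fingers":1},{"offset":[0,0,0.06],"rotation":[0,0,0],"fingers":1},{"offset":[0,0,0],"rotation":[0,0,0],"fingers":1}]';python3 -m jog '[{"offset":[0,0,0],"rotation":[0,0,0],"fingers":-1},{"offset":[0,0,0],"rotation":[0,0,0],"fingers":-1},{"offset":[0,0,0],"rotation":[0,0,0],"fingers":-1}]'
```

```text
clock: 5.3
position: [0.603, 0.181, -0.015]
ee_rot: [0.986, 0.165, -0.001, 0.0]
ft_force: [-0.0, 0.6, -0.9]
grip_width: 1.0
clock: 5.68
position: [0.6039, 0.1816, -0.0128]
ee_rot: [0.986, 0.165, 0.0, -0.0]
ft_force: [-3.4, 0.4, 6.0]
grip_width: 0.736
```

```bash
python3 -m jog '[{"offset":[0,0,0],"rotation":[0,0,0],"fingers":1},{"offset":[0,0,-0.03],"rotation":[0,0,0],"fingers":1},{"offset":[0,0,0],"rotation":[0,0,0],"fingers":-1},{"offset":[0,0,0],"rotation":[0,0,0],"fingers":-1},{"offset":[0,0,0],"rotation":[0,0,0],"fingers":-1},{"offset":[0,0,0],"rotation":[0,0,0],"fingers":-1}]';python3 -c "
from h import *
print(need([.595,.336],.1))"
```

```text
clock: 6.42
position: [0.604, 0.1815, -0.0081]
ee_rot: [0.986, 0.165, 0.0, 0.0]
ft_force: [-4.7, -2.0, 11.3]
grip_width: 0.726
[ 0.278 -0.993 -0.721]
```

```bash
python3 -m jog '[{"offset":[0,0,-0.3],"rotation":[0,0,0],"fingers":-1},{"offset":[0,0,-0.35],"rotation":[0,0,0],"fingers":-1},{"offset":[0.09,-0.3,-0.07],"rotation":[0,0,0],"fingers":-1},{"offset":[0.09,-0.3,0],"rotation":[0,0,0],"fingers":-1},{"offset":[0.06,-0.2,0],"rotation":[0,0,0],"fingers":-1},{"offset":[0.038,-0.19,0],"rotation":[0,0,0],"fingers":-1},{"offset":[0,0,0],"rotation":[0,0,0],"fingers":-1}]';python3 look.py w4 wide_reel stand
```

```text
clock: 7.3
position: [0.5929, 0.3385, 0.0982]
ee_rot: [0.986, 0.167, -0.001, -0.001]
ft_force: [1.0, -0.2, -2.0]
grip_width: 0.725
[0.5929 0.3385 0.0982] [-0.07  0.66 -0.77  1.4   0.46  1.27 -2.1 ] 7.3
wide_reel 0.55 [248. 193. 388. 336.] [0.5338 0.3178] [-0.418  0.001  0.   ]
stand 0.95 [264. 132. 380. 222.] [0.6062 0.3395] [ 0.086  0.022 -0.   ]
```

View pics/w4.png

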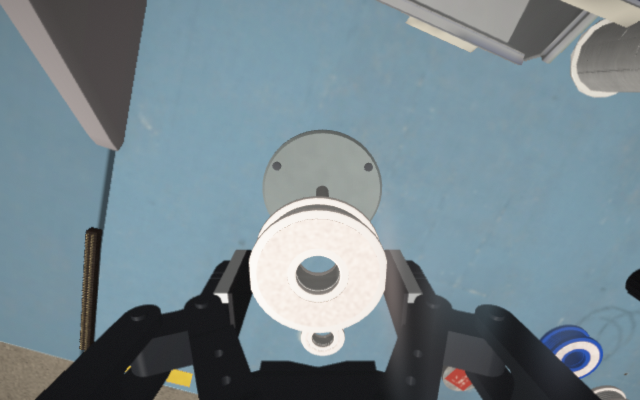

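```bash
python3 - <<'E'
from fit import *
im=cv2.imread("pics/w4.png");i=manip.camera_info("wrist");o=manip.get_obs()
# reel top: white bright; circle via ellipse edges
print("reel top c",proj_plane(i,(318,270),.126),"TCP",o["position"])
print("spindle base",proj_plane(i,(322,190.5),.008))
# plate: search centre fit: project circle & score on gradient
g=cv2.GaussianBlur(cv2.cvtColor(im,cv2.COLOR_BGR2HSV)[:,:,1].astype(np.float32),(0,0),1)
th=np.linspace(0,2*np.pi,180,endpoint=False)
def ring(c,r,z):
    p=project(i,np.c_[c[0]+r*np.cos(th),c[1]+r*np.sin(th),np.full(180,z)]);ok=(p[:,1]<195)&(p[:,1]>0)
    return cv2.remap(g,p[None,:,0].astype(np.float32),p[None,:,1].astype(np.float32),1)[0],ok
best=[]
for dx in np.arange(.58,.615,.0005):
  for dy in np.arange(.325,.35,.0005):
    a,ok=ring((dx,dy),.0505,.008);b,_=ring((dx,dy),.0455,.008);best.append(((a-b)[ok].mean(),dx,dy))
print(sorted(best)[-4:])
E
```

```text
reel top c [0.59663607 0.33466108] TCP [0.59515985 0.33426674 0.09822484]
spindle base [0.5987263  0.33190806]
[(np.float32(49.742786), np.float64(0.5984999999999979), np.float64(0.3315)), (np.float32(49.81343), np.float64(0.597999999999998), np.float64(0.3315)), (np.float32(50.005257), np.float64(0.5984999999999979), np.float64(0.332)), (np.float32(50.050064), np.float64(0.597999999999998), np.float64(0.332))]
```

```bash
sed -i 's/^o=manip.get_obs();i=/o=manip.get_obs();i=/' look.py; python3 -m jog '[{"offset":[0,-0.01,0],"rotation":[0,0,0],"fingers":-1},{"offset":[0,0,0],"rotation":[0,0,0],"fingers":-1}]';python3 -c "
from h import *
print(need([.5946,.336],.03))"
```

```text
clock: 7.7
position: [0.5947, 0.3361, 0.0987]
ee_rot: [0.986, 0.164, 0.0, 0.0]
ft_force: [0.6, -0.2, -1.8]
grip_width: 0.724
[-0.001  0.     0.458]
```

```bash
python3 -m jog '[{"offset":[0,0,0.2],"rotation":[0,0,0],"fingers":-1},{"offset":[0,0,0.2],"rotation":[0,0,0],"fingers":-1},{"offset":[0,0,0],"rotation":[0,0,0],"fingers":-1}]'
```

```text
clock: 8.07
position: [0.5933, 0.3353, 0.0364]
ee_rot: [0.986, 0.164, -0.002, 0.001]
ft_force: [-0.7, 0.1, -2.5]
grip_width: 0.721
```

```bash
python3 - <<'E'
from h import *
a=manip.camera("side");b=manip.camera("scene");c=manip.camera("wrist")
f=lambda im,u,v:cv2.resize(im[v-50:v+50,u-60:u+60,::-1],(360,300),interpolation=cv2.INTER_CUBIC)
w=np.zeros((300,720,3),np.uint8);w[:,:480]=cv2.resize(c[:,:,::-1],(480,300))
cv2.imwrite("pics/s5.png",np.vstack([np.hstack([f(a,398,255),f(b,243,215)]),w]));print(manip.get_obs()["ft_force"])
E
```

```text
[ 0.45939189 -0.01998999 -1.81401385]
```

View pics/s5.png

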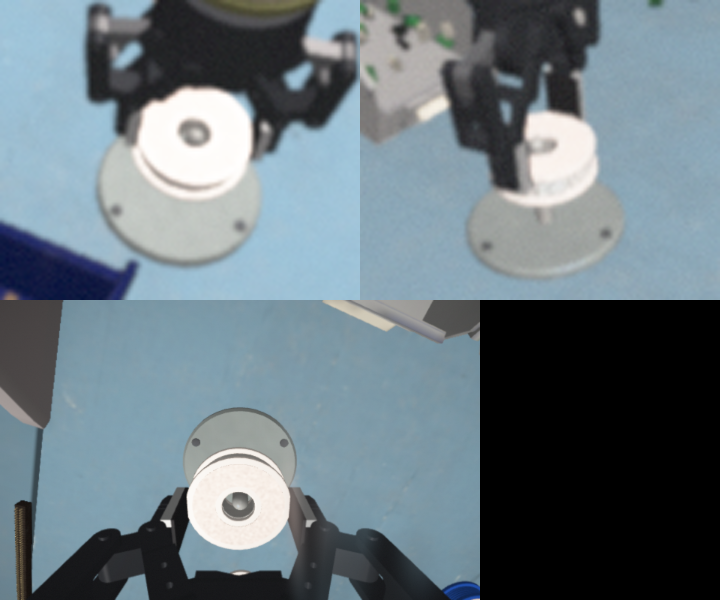

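```bash
python3 -m jog '[{"offset":[0,0,0.12],"rotation":[0,0,0],"fingers":-1},{"offset":[0,0,0.07],"rotation":[0,0,0],"fingers":-1},{"offset":[0,0,0],"rotation":[0,0,0],"fingers":-1}]'
```

```text
clock: 8.6
position: [0.5937, 0.3362, 0.0087]
ee_rot: [0.986, 0.165, -0.001, 0.0]
ft_force: [-0.2, -0.5, -1.4]
grip_width: 0.727
```

```bash
python3 -m jog '[{"offset":[0,0,0.03],"rotation":[0,0,0],"fingers":-1},{"offset":[0,0,0.02],"rotation":[0,0,0],"fingers":-1},{"offset":[0,0,0],"rotation":[0,0,0],"fingers":-1}]'
```

```text
clock: 8.98
position: [0.5944, 0.3367, 0.0025]
ee_rot: [0.986, 0.165, -0.0, 0.0]
ft_force: [0.0, 0.5, -1.6]
grip_width: 0.724
```

```bash
python3 -m jog '[{"offset":[0,0,0.014],"rotation":[0,0,0],"fingers":-1},{"offset":[0,0,0],"rotation":[0,0,0],"fingers":-1},{"offset":[0,0,0],"rotation":[0,0,0],"fingers":1},{"offset":[0,0,0],"rotation":[0,0,0],"fingers":1},{"offset":[0,0,0],"rotation":[0,0,0],"fingers":1},{"offset":[0,0,-0.2],"rotation":[0,0,0],"fingers":1},{"offset":[0,0,-0.4],"rotation":[0,0,0],"fingers":1},{"offset":[0,0,-0.3],"rotation":[0,0,0],"fingers":1}]';python3 look.py w6 wide_reel small_reel; python3 -c "
from h import *
print(need([.466,-.018],.135))"
```

```text
clock: 9.98
position: [0.5946, 0.3372, 0.1382]
ee_rot: [0.986, 0.165, 0.001, -0.0]
ft_force: [0.9, 1.0, 0.2]
grip_width: 0.998
[0.5946 0.3372 0.1382] [-0.06  0.63 -0.78  1.35  0.44  1.33 -2.09] 9.975
wide_reel 0.95 [281. 146. 356. 223.] [0.5917 0.3357] [-0.022  0.003 -0.   ]
small_reel 0.86 [302. 286. 341. 326.] [0.4672 0.2895] [-0.906  0.024 -0.001]
[-1.587  1.963  0.015]
```

View pics/w6.png

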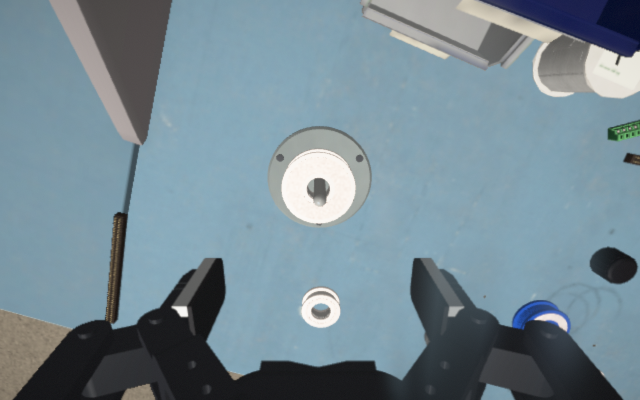

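```bash
python3 -m jog '[{"offset":[-0.23,0.285,0],"rotation":[0,0,0],"fingers":1},{"offset":[-0.23,0.285,0],"rotation":[0,0,0],"fingers":1},{"offset":[-0.23,0.285,0],"rotation":[0,0,0],"fingers":1},{"offset":[-0.23,0.285,0],"rotation":[0,0,0],"fingers":1},{"offset":[-0.23,0.285,0],"rotation":[0,0,0],"fingers":1},{"offset":[-0.23,0.285,0],"rotation":[0,0,0],"fingers":1},{"offset":[-0.21,0.25,0],"rotation":[0,0,0],"fingers":1},{"offset":[0,0,0],"rotation":[0,0,0],"fingers":1}]';python3 look.py w7 middle_reel cap
```

```text
clock: 11.12
position: [0.4626, -0.023, 0.1345]
ee_rot: [0.987, 0.161, -0.001, 0.001]
ft_force: [1.2, 0.5, 0.1]
grip_width: 1.002
[ 0.4626 -0.023   0.1345] [ 0.73  0.11 -0.81  1.94  0.09  1.13 -1.36] 11.125
middle_reel 0.56 [288. 146. 348. 208.] [ 0.4669 -0.0219] [ 0.03   0.002 -0.   ]
middle_reel 0.32 [297.   0. 330.  11.] [0.5944 0.025 ] [ 0.935 -0.023 -0.002]
cap 0.71 [302.   0. 329.  11.] [0.5942 0.0234] [ 0.931 -0.014 -0.002]
cap 0.3 [288. 144. 349. 206.] [ 0.469  -0.0214] [ 0.044  0.003 -0.   ]
```

View pics/w7.png

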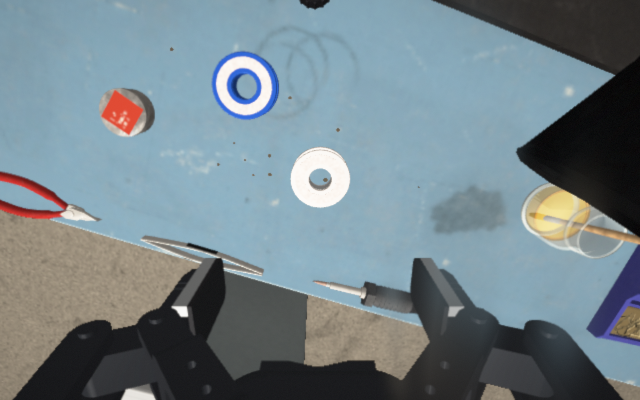

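```bash
python3 -m jog '[{"offset":[0.02,0.005,0.38],"rotation":[0,0,0],"fingers":1},{"offset":[0,0,0.3],"rotation":[0,0,0],"fingers":1},{"offset":[0,0,0],"rotation":[0,0,0],"fingers":1},{"offset":[0,0,0],"rotation":[0,0,0],"fingers":1}]';python3 look.py w8 middle_reel;python3 -c "
from h import *
print(need([.467,-.022],-.007))"
```

```text
clock: 11.78
position: [0.4685, -0.0175, 0.035]
ee_rot: [0.986, 0.165, 0.001, -0.0]
ft_force: [0.3, -0.1, 0.6]
grip_width: 0.998
[ 0.4685 -0.0175  0.035 ] [ 0.66  0.28 -0.79  2.02  0.25  0.93 -1.49] 11.775
middle_reel 0.91 [280. 186. 373. 274.] [ 0.4675 -0.0235] [-0.019  0.036 -0.   ]
middle_reel 0.61 [158.  43. 269. 150.] [0.5213 0.0606] [ 0.502 -0.377  0.001]
[-0.021  0.019  0.283]
```

```bash
python3 -m jog '[{"offset":[-0.015,0.027,0.14],"rotation":[0,0,0],"fingers":1},{"offset":[0,0,0.14],"rotation":[0,0,0],"fingers":1},{"offset":[0,0,0],"rotation":[0,0,0],"fingers":-1},{"offset":[0,0,0],"rotation":[0,0,0],"fingers":-1},{"offset":[0,0,0],"rotation":[0,0,0],"fingers":-1},{"offset":[0,0,0],"rotation":[0,0,0],"fingers":-1}]'
```

```text
clock: 12.62
position: [0.4677, -0.0231, -0.0065]
ee_rot: [0.986, 0.165, 0.001, 0.001]
ft_force: [-3.0, 0.9, 9.1]
grip_width: 0.57
```

```bash
python3 -m jog '[{"offset":[0,0,-0.3],"rotation":[0,0,0],"fingers":-1},{"offset":[0,0,-0.4],"rotation":[0,0,0],"fingers":-1},{"offset":[0.22,-0.28,-0.06],"rotation":[0,0,0],"fingers":-1},{"offset":[0.22,-0.28,0],"rotation":[0,0,0],"fingers":-1},{"offset":[0.22,-0.28,0],"rotation":[0,0,0],"fingers":-1},{"offset":[0.22,-0.28,0],"rotation":[0,0,0],"fingers":-1},{"offset":[0.22,-0.28,0],"rotation":[0,0,0],"fingers":-1},{"offset":[0.22,-0.28,0],"rotation":[0,0,0],"fingers":-1}]'
python3 -m jog '[{"offset":[0.22,-0.28,0],"rotation":[0,0,0],"fingers":-1},{"offset":[0,0,0],"rotation":[0,0,0],"fingers":-1},{"offset":[0,0,0],"rotation":[0,0,0],"fingers":-1},{"offset":[0,0,0],"rotation":[0,0,0],"fingers":-1}]'
python3 look.py w9 wide_reel middle_reel stand
```

```text
clock: 13.62
position: [0.5729, 0.2811, 0.1069]
ee_rot: [0.986, 0.164, 0.001, -0.0]
ft_force: [1.8, -0.1, -0.8]
grip_width: 0.573
clock: 14.12
position: [0.5902, 0.3284, 0.1062]
ee_rot: [0.987, 0.164, 0.0, 0.0]
ft_force: [-0.7, -1.0, -1.6]
grip_width: 0.575
[0.5902 0.3284 0.1062] [-0.03  0.65 -0.81  1.41  0.48  1.28 -2.11] 14.125
wide_reel 0.86 [269. 145. 350. 217.] [0.5963 0.3373] [ 0.057 -0.043 -0.   ]
middle_reel 0.79 [524. 311. 591. 368.] [0.5227 0.0586] [-1.007e+00  1.557e+00  1.000e-03]
middle_reel 0.67 [261. 205. 371. 318.] [0.5285 0.3089] [-0.431 -0.01  -0.   ]
stand 0.73 [269. 143. 350. 220.] [0.5946 0.3369] [ 0.046 -0.044 -0.   ]
stand 0.65 [254. 121. 369. 225.] [0.6017 0.3379] [ 0.093 -0.035  0.   ]
```

View pics/w9.png

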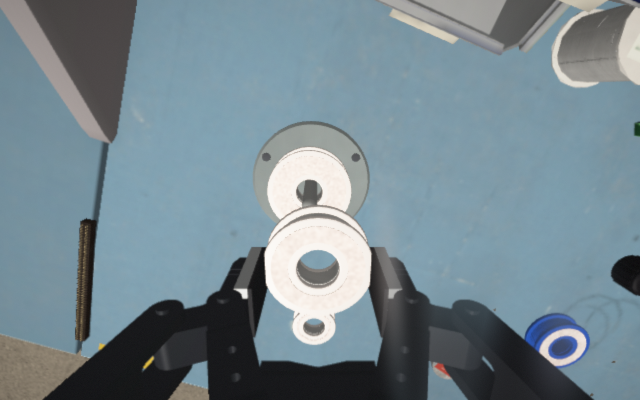

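```bash
python3 - <<'E'
from h import *
i=manip.camera_info("wrist");o=manip.get_obs()
c=proj_plane(i,(318,267),o["position"][2]+.0245);off=c-o["position"][:2];print(off,o["position"],need(np.array([.5955,.3362])-off,.035))
E
```

```text
[0.00106676 0.0002522 ] [0.58994184 0.32906949 0.10595006] [ 0.043 -0.034  0.473]
```

```bash
python3 -m jog '[{"offset":[0.043,-0.034,0],"rotation":[0,0,0],"fingers":-1},{"offset":[0,0,0],"rotation":[0,0,0],"fingers":-1},{"offset":[0,0,0.15],"rotation":[0,0,0],"fingers":-1},{"offset":[0,0,0.15],"rotation":[0,0,0],"fingers":-1},{"offset":[0,0,0.08],"rotation":[0,0,0],"fingers":-1},{"offset":[0,0,0],"rotation":[0,0,0],"fingers":-1},{"offset":[0,0,0],"rotation":[0,0,0],"fingers":-1}]'; python3 -c "
from h import *
print(need([.5945,.336],.0225))"
```

```text
clock: 15.2
position: [0.5943, 0.3373, 0.0492]
ee_rot: [0.986, 0.165, 0.0, -0.0]
ft_force: [-0.5, 0.3, -1.5]
grip_width: 0.572
[-0.002  0.008  0.178]
```

```bash
python3 -m jog '[{"offset":[0,0.007,0.09],"rotation":[0,0,0],"fingers":-1},{"offset":[0,0,0.06],"rotation":[0,0,0],"fingers":-1},{"offset":[0,0,0.025],"rotation":[0,0,0],"fingers":-1},{"offset":[0,0,0],"rotation":[0,0,0],"fingers":-1},{"offset":[0,0,0],"rotation":[0,0,0],"fingers":-1}]'
```

```text
clock: 15.82
position: [0.5944, 0.336, 0.0224]
ee_rot: [0.986, 0.165, 0.0, -0.0]
ft_force: [-1.2, -0.2, -0.4]
grip_width: 0.568
```

```bash
python3 -m jog '[{"offset":[0,0,0],"rotation":[0,0,0],"fingers":1},{"offset":[0,0,0],"rotation":[0,0,0],"fingers":1},{"offset":[0,0,0],"rotation":[0,0,0],"fingers":1},{"offset":[0,0,-0.2],"rotation":[0,0,0],"fingers":1},{"offset":[0,0,-0.4],"rotation":[0,0,0],"fingers":1},{"offset":[-0.3,0,-0.1],"rotation":[0,0,0],"fingers":1},{"offset":[-0.3,0,0],"rotation":[0,0,0],"fingers":1},{"offset":[-0.3,0.015,0],"rotation":[0,0,0],"fingers":1}]'
python3 -m jog '[{"offset":[0,0,0],"rotation":[0,0,0],"fingers":1},{"offset":[0,0,0],"rotation":[0,0,0],"fingers":1}]'
python3 look.py w10 small_reel wide_reel middle_reel tin
```

```text
clock: 16.82
position: [0.4661, 0.2898, 0.1275]
ee_rot: [0.986, 0.165, 0.0, 0.0]
ft_force: [0.7, 0.7, 1.0]
grip_width: 0.999
clock: 17.08
position: [0.4683, 0.2899, 0.1278]
ee_rot: [0.986, 0.164, 0.001, 0.0]
ft_force: [0.5, -0.7, 0.8]
grip_width: 0.999
[0.4683 0.2899 0.1278] [ 0.14  0.38 -0.93  1.74  0.33  1.19 -2.12] 17.075
small_reel 0.91 [295. 164. 337. 209.] [0.4652 0.2904] [-0.018 -0.01  -0.   ]
small_reel 0.6 [254.   1. 379.  80.] [0.5772 0.3285] [ 0.77  -0.008  0.001]
wide_reel 0.81 [267.   0. 358.  60.] [0.5828 0.3339] [ 0.817 -0.03   0.001]
middle_reel 0.91 [539. 179. 612. 242.] [0.5214 0.0588] [-0.165  1.572  0.   ]
middle_reel 0.84 [270.   0. 356.  46.] [0.5877 0.3349] [ 0.85  -0.026  0.001]
tin 0.59 [440. 207. 486. 256.] [0.4685 0.1478] [-0.306  0.897 -0.   ]
tin 0.56 [274.   0. 356.  45.] [0.5886 0.3337] [ 0.853 -0.017  0.001]
```

View pics/w10.png

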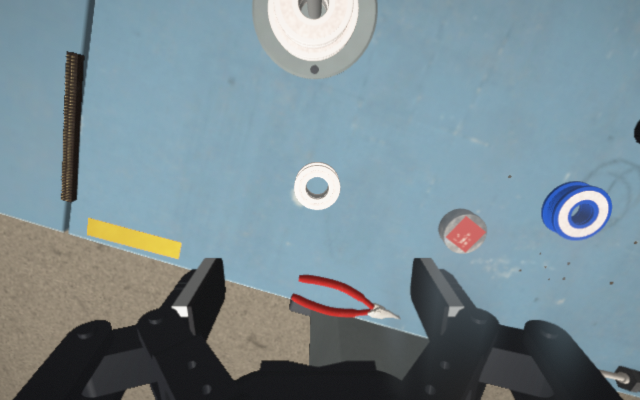

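```bash
python3 -m jog '[{"offset":[-0.012,-0.006,0.38],"rotation":[0,0,0],"fingers":1},{"offset":[0,0,0.26],"rotation":[0,0,0],"fingers":1},{"offset":[0,0,0],"rotation":[0,0,0],"fingers":1},{"offset":[0,0,0],"rotation":[0,0,0],"fingers":1}]';python3 look.py w11 small_reel;python3 -c "
from h import *
print(need([.466,.290],-.004))"
```

```text
clock: 17.82
position: [0.4662, 0.2912, 0.0328]
ee_rot: [0.986, 0.165, 0.001, -0.001]
ft_force: [-0.3, 0.2, -0.5]
grip_width: 1.0
[0.4662 0.2912 0.0328] [ 0.08  0.5  -0.87  1.82  0.44  1.03 -2.21] 17.825
small_reel 0.65 [289. 193. 352. 260.] [0.4666 0.2896] [-0.001  0.011 -0.   ]
[-0.007  0.006  0.248]
```

```bash
python3 -m jog '[{"offset":[0,0.008,0.13],"rotation":[0,0,0],"fingers":1},{"offset":[0,0,0.118],"rotation":[0,0,0],"fingers":1},{"offset":[0,0,0],"rotation":[0,0,0],"fingers":-1},{"offset":[0,0,0],"rotation":[0,0,0],"fingers":-1},{"offset":[0,0,0],"rotation":[0,0,0],"fingers":-1},{"offset":[0,0,0],"rotation":[0,0,0],"fingers":-1},{"offset":[0,0,0],"rotation":[0,0,0],"fingers":-1}]'; python3 -c "
from h import *
print(need([.595,.336],.12))"
```

```text
clock: 18.8
position: [0.4661, 0.2895, -0.005]
ee_rot: [0.986, 0.165, 0.0, -0.0]
ft_force: [-1.3, -2.0, 6.0]
grip_width: 0.428
[ 0.914 -0.014 -0.833]
```

```bash
python3 -m jog '[{"offset":[0,0,-0.3],"rotation":[0,0,0],"fingers":-1},{"offset":[0,0,-0.4],"rotation":[0,0,0],"fingers":-1},{"offset":[0.3,0,-0.13],"rotation":[0,0,0],"fingers":-1},{"offset":[0.3,0,0],"rotation":[0,0,0],"fingers":-1},{"offset":[0.31,-0.014,0],"rotation":[0,0,0],"fingers":-1},{"offset":[0,0,0],"rotation":[0,0,0],"fingers":-1},{"offset":[0,0,0],"rotation":[0,0,0],"fingers":-1},{"offset":[0,0,0],"rotation":[0,0,0],"fingers":-1}]'
python3 look.py w12 small_reel middle_reel wide_reel; python3 - <<'E'
from h import *
i=manip.camera_info("wrist");o=manip.get_obs();print(o["position"])
im=cv2.imread("pics/w12.png");hsv=cv2.cvtColor(im,cv2.COLOR_BGR2HSV)
# spindle tip predicted vs. image crop; held reel top z = tcp+.005+.016
print(project(i,[[.595,.336,.07],[.595,.336,.046],list(o["position"]+[0,0,.021])]).round(1))
E
```

```text
clock: 19.8
position: [0.5935, 0.3354, 0.1191]
ee_rot: [0.986, 0.165, 0.0, 0.0]
ft_force: [0.6, 0.4, -1.1]
grip_width: 0.429
[0.5935 0.3354 0.1191] [-0.03  0.66 -0.83  1.38  0.49  1.31 -2.11] 19.8
small_reel 0.82 [280. 213. 356. 296.] [0.5314 0.3134] [-0.439  0.004 -0.   ]
middle_reel 0.77 [280. 159. 355. 221.] [0.5907 0.3347] [-0.019 -0.002 -0.   ]
middle_reel 0.64 [520. 310. 584. 362.] [0.522  0.0581] [-1.052  1.593  0.   ]
middle_reel 0.44 [461. 350. 472. 360.] [0.4718 0.1302] [-1.213  1.029  0.   ]
wide_reel 0.87 [277. 148. 355. 213.] [0.5985 0.3387] [ 0.039 -0.01   0.   ]
[0.59407328 0.33516689 0.11906458]
[[317.1 210.6]
 [317.2 199.2]
 [317.9 265.2]]
```

View pics/w12.png

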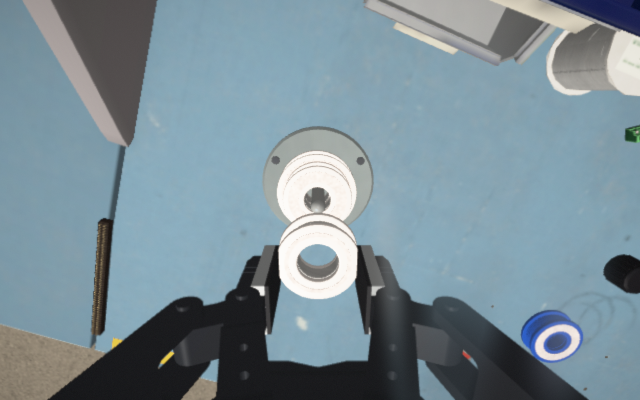

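```bash
python3 -m jog '[{"offset":[0,0,0.15],"rotation":[0,0,0],"fingers":-1},{"offset":[0,0,0.15],"rotation":[0,0,0],"fingers":-1},{"offset":[0,0,0.1],"rotation":[0,0,0],"fingers":-1},{"offset":[0,0,0],"rotation":[0,0,0],"fingers":-1},{"offset":[0,0,0],"rotation":[0,0,0],"fingers":-1}]'; python3 -c "
from h import *
print(need([.5935,.3355],.041))"
```

```text
clock: 20.62
position: [0.5945, 0.3357, 0.0591]
ee_rot: [0.986, 0.165, 0.0, -0.0]
ft_force: [0.4, 0.3, -0.2]
grip_width: 0.431
[-0.007 -0.     0.121]
```

```bash
python3 -m jog '[{"offset":[-0.005,0,0.07],"rotation":[0,0,0],"fingers":-1},{"offset":[0,0,0.04],"rotation":[0,0,0],"fingers":-1},{"offset":[0,0,0],"rotation":[0,0,0],"fingers":-1},{"offset":[0,0,0],"rotation":[0,0,0],"fingers":-1}]'
```

```text
clock: 21.12
position: [0.5936, 0.3352, 0.0422]
ee_rot: [0.986, 0.165, -0.0, 0.0]
ft_force: [-0.0, -0.0, -1.0]
grip_width: 0.429
```

```bash
python3 -m jog '[{"offset":[0,0,0.007],"rotation":[0,0,0],"fingers":-1},{"offset":[0,0,0],"rotation":[0,0,0],"fingers":1},{"offset":[0,0,0],"rotation":[0,0,0],"fingers":1},{"offset":[0,0,0],"rotation":[0,0,0],"fingers":1},{"offset":[0,0,-0.15],"rotation":[0,0,0],"fingers":1},{"offset":[0,0,-0.35],"rotation":[0,0,0],"fingers":1},{"offset":[0,0,-0.1],"rotation":[0,0,0],"fingers":1},{"offset":[0,0,0],"rotation":[0,0,0],"fingers":1}]'
python3 look.py w13 small_reel middle_reel wide_reel stand
python3 -m jog '[{"offset":[-0.11,0.38,0],"rotation":[0,0,0],"fingers":1},{"offset":[-0.11,0.38,0],"rotation":[0,0,0],"fingers":1},{"offset":[-0.11,0.38,0],"rotation":[0,0,0],"fingers":1},{"offset":[-0.11,0.38,0],"rotation":[0,0,0],"fingers":1},{"offset":[-0.11,0.38,0],"rotation":[0,0,0],"fingers":1},{"offset":[0,0,0],"rotation":[0,0,0],"fingers":1},{"offset":[0,0,0],"rotation":[0,0,0],"fingers":1},{"offset":[0,0,0],"rotation":[0,0,0],"fingers":1}]'
python3 look.py w14 cap middle_reel
```

```text
clock: 22.12
position: [0.5942, 0.3357, 0.1333]
ee_rot: [0.986, 0.165, 0.001, -0.0]
ft_force: [0.3, 0.3, -1.3]
grip_width: 1.002
[0.5942 0.3357 0.1333] [-0.03  0.65 -0.83  1.36  0.48  1.33 -2.11] 22.125
small_reel 0.75 [293. 172. 344. 223.] [0.5805 0.3307] [-0.097  0.002 -0.   ]
middle_reel 0.9 [281. 158. 350. 216.] [0.5894 0.3363] [-0.029 -0.014 -0.   ]
middle_reel 0.64 [511. 301. 575. 336.] [0.5317 0.0646] [-0.981  1.574 -0.003]
wide_reel 0.98 [282. 147. 355. 210.] [0.5979 0.3369] [0.026 0.001 0.   ]
stand 0.9 [264. 126. 369. 230.] [0.5964 0.3381] [ 0.019 -0.01   0.   ]
clock: 23.38
position: [0.6077, 0.0408, 0.131]
ee_rot: [0.986, 0.166, -0.0, -0.0]
ft_force: [0.7, 0.0, -0.3]
grip_width: 0.998
[0.6077 0.0408 0.131 ] [ 0.5   0.49 -0.84  1.58  0.38  1.24 -1.64] 23.375
cap 0.71 [311. 166. 349. 206.] [0.609 0.03 ] [-0.015  0.071 -0.   ]
middle_reel 0.58 [237. 231. 299. 285.] [0.5208 0.0614] [-0.503 -0.32   0.   ]
```

```bash
python3 -m jog '[{"offset":[-0.012,0.065,0.35],"rotation":[0,0,0],"fingers":1},{"offset":[0,0,0.25],"rotation":[0,0,0],"fingers":1},{"offset":[0,0,0],"rotation":[0,0,0],"fingers":1},{"offset":[0,0,0],"rotation":[0,0,0],"fingers":1}]'
python3 look.py w15 cap;python3 -c "
from h import *
print(need([.609,.030],-.008))"
```

```text
clock: 24.02
position: [0.6104, 0.0299, 0.0428]
ee_rot: [0.986, 0.165, 0.001, -0.0]
ft_force: [0.4, -0.3, 0.0]
grip_width: 1.005
[0.6104 0.0299 0.0428] [ 0.48  0.58 -0.79  1.65  0.46  1.1  -1.68] 24.025
cap 0.88 [291. 193. 346. 254.] [0.6098 0.0295] [-0.005  0.002 -0.   ]
[-0.012 -0.007  0.341]
```

```bash
python3 -m jog '[{"offset":[-0.005,0,0.2],"rotation":[0,0,0],"fingers":1},{"offset":[0,0,0.135],"rotation":[0,0,0],"fingers":1},{"offset":[0,0,0],"rotation":[0,0,0],"fingers":-1},{"offset":[0,0,0],"rotation":[0,0,0],"fingers":-1},{"offset":[0,0,0],"rotation":[0,0,0],"fingers":-1},{"offset":[0,0,0],"rotation":[0,0,0],"fingers":-1},{"offset":[0,0,0],"rotation":[0,0,0],"fingers":-1}]'; python3 -c "
from h import *
print(need([.594,.3355],.12))"
```

```text
clock: 25.0
position: [0.6096, 0.0289, -0.0079]
ee_rot: [0.986, 0.165, 0.001, 0.0]
ft_force: [-1.6, -1.0, 5.9]
grip_width: 0.328
[ 0.567 -1.966 -0.853]
```

```bash
python3 -m jog '[{"offset":[0,0,-0.3],"rotation":[0,0,0],"fingers":-1},{"offset":[0,0,-0.4],"rotation":[0,0,0],"fingers":-1},{"offset":[0.11,-0.35,-0.15],"rotation":[0,0,0],"fingers":-1},{"offset":[0.12,-0.39,0],"rotation":[0,0,0],"fingers":-1},{"offset":[0.11,-0.39,0],"rotation":[0,0,0],"fingers":-1},{"offset":[0.11,-0.39,0],"rotation":[0,0,0],"fingers":-1},{"offset":[0.11,-0.39,0],"rotation":[0,0,0],"fingers":-1},{"offset":[0,0,0],"rotation":[0,0,0],"fingers":-1}]'
python3 -m jog '[{"offset":[0,-0.05,0],"rotation":[0,0,0],"fingers":-1},{"offset":[0,0,0],"rotation":[0,0,0],"fingers":-1},{"offset":[0,0,0],"rotation":[0,0,0],"fingers":-1}]'
python3 look.py w16 cap stand; python3 - <<'E'
from h import *
i=manip.camera_info("wrist");o=manip.get_obs();print(o["position"],need([.594,.3355],.07))
print(project(i,[[.595,.336,.07],list(o["position"]+[0,0,.032])]).round(1))
im=cv2.imread("pics/w16.png");a=im[110:330,220:420];b=cv2.imread("pics/w13.png")[110:240,240:400]
cv2.imwrite("pics/v15.png",np.hstack([cv2.resize(a,(400,440),interpolation=2),cv2.resize(b,(400,325),interpolation=2) if 0 else cv2.copyMakeBorder(cv2.resize(b,(400,325)),0,115,0,0,0)]))
E
```

```text
clock: 26.0
position: [0.5917, 0.3342, 0.1187]
ee_rot: [0.986, 0.169, -0.0, -0.002]
ft_force: [-1.0, -1.3, -0.9]
grip_width: 0.323
clock: 26.38
position: [0.5935, 0.3327, 0.1185]
ee_rot: [0.987, 0.164, 0.0, 0.0]
ft_force: [0.4, 0.4, -0.4]
grip_width: 0.327
[0.5935 0.3327 0.1185] [-0.03  0.66 -0.83  1.38  0.49  1.31 -2.12] 26.375
cap 0.6 [286. 225. 350. 306.] [0.5234 0.3084] [-0.495  0.003 -0.   ]
stand 0.85 [263. 128. 370. 231.] [0.5978 0.3356] [ 0.034 -0.009  0.   ]
[0.5932213  0.33324111 0.11842283] [ 0.01  -0.013  0.323]
[[314.8 208.9]
 [317.8 278. ]]
```

View pics/v15.png

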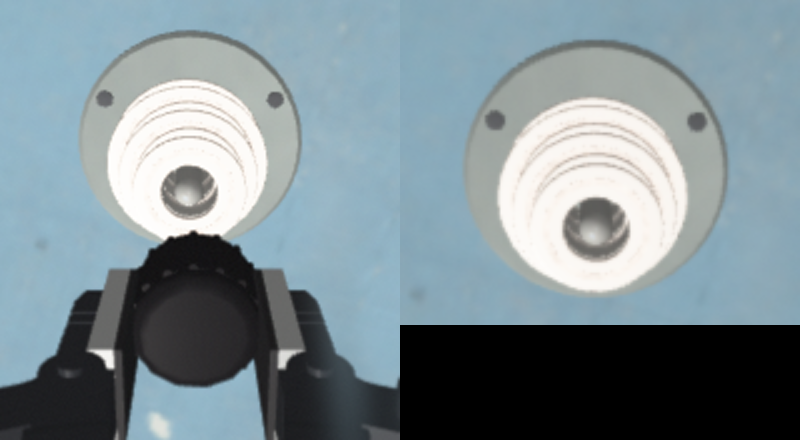

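```bash
python3 -m jog '[{"offset":[0.017,-0.017,0],"rotation":[0,0,0],"fingers":-1},{"offset":[0,0,0.15],"rotation":[0,0,0],"fingers":-1},{"offset":[0,0,0.15],"rotation":[0,0,0],"fingers":-1},{"offset":[0,0,0.05],"rotation":[0,0,0],"fingers":-1},{"offset":[0,0,0],"rotation":[0,0,0],"fingers":-1},{"offset":[0,0,0],"rotation":[0,0,0],"fingers":-1}]'; python3 -c "
from h import *
print(need([.595,.3362],.054))"
```

```text
clock: 27.28
position: [0.5947, 0.3377, 0.0665]
ee_rot: [0.986, 0.165, 0.0, -0.0]
ft_force: [0.2, 1.5, -0.1]
grip_width: 0.324
[-0.001  0.01   0.083]
```

```bash
python3 -m jog '[{"offset":[0,0.009,0],"rotation":[0,0,0],"fingers":-1},{"offset":[0,0,0.03],"rotation":[0,0,0],"fingers":-1},{"offset":[0,0,0.03],"rotation":[0,0,0],"fingers":-1},{"offset":[0,0,0.018],"rotation":[0,0,0],"fingers":-1},{"offset":[0,0,0],"rotation":[0,0,0],"fingers":-1},{"offset":[0,0,0],"rotation":[0,0,0],"fingers":-1}]'
```

```text
clock: 28.02
position: [0.5948, 0.3361, 0.0542]
ee_rot: [0.986, 0.165, 0.0, 0.0]
ft_force: [-0.7, -0.4, 1.2]
grip_width: 0.324
```

```bash
python3 -m jog '[{"offset":[0,0,0],"rotation":[0,0,0],"fingers":1},{"offset":[0,0,0],"rotation":[0,0,0],"fingers":1},{"offset":[0,0,0],"rotation":[0,0,0],"fingers":1},{"offset":[0,0,-0.15],"rotation":[0,0,0],"fingers":1},{"offset":[0,0,-0.4],"rotation":[0,0,0],"fingers":1},{"offset":[-0.3,0.2,-0.2],"rotation":[0,0,0],"fingers":1},{"offset":[-0.3,0.2,0],"rotation":[0,0,0],"fingers":1},{"offset":[0,0,0],"rotation":[0,0,0],"fingers":1}]'
python3 - <<'E'
from h import *
a=manip.camera("side");b=manip.camera("scene");c=manip.camera("wrist")
A=manip.camera_info("scene");B=manip.camera_info("side")
for q in("cap","tin"): print(q,[(n,round(d["conf"],2),np.round(d["bbox"])) for n in("side","scene") for d in manip.recognise(n,q)])
print("cap expected mid",project(B,[.5955,.336,.074]),project(A,[.5955,.336,.074]))
f=lambda im,u,v:cv2.resize(im[v-50:v+50,u-60:u+60,::-1],(360,300),interpolation=cv2.INTER_CUBIC)
w=np.zeros((300,720,3),np.uint8);w[:,:480]=cv2.resize(c[:,:,::-1],(480,300))
cv2.imwrite("pics/s17.png",np.vstack([np.hstack([f(a,398,255),f(b,243,215)]),w]))
E
```

```text
clock: 29.02
position: [0.5283, 0.2466, 0.168]
ee_rot: [0.987, 0.163, 0.001, 0.002]
ft_force: [0.7, -0.9, 1.3]
grip_width: 1.002
cap [('side', 0.82, array([392., 236., 415., 261.])), ('scene', 0.52, array([230., 200., 250., 222.]))]
tin [('side', 0.75, array([325., 166., 341., 188.])), ('scene', 0.84, array([350., 207., 369., 228.]))]
cap expected mid [[403.35619108 247.10547253]] [[242.50742296 209.45039278]]
```

View pics/s17.png

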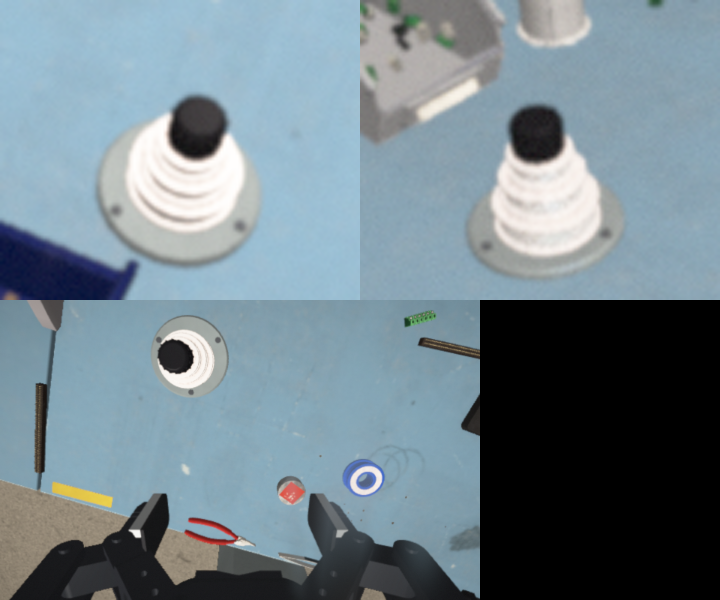

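The three reels are stacked in order with the cap upright on top. The tin and the blue ring are where they were, and the gripper is clear.

```bash
python3 -c "
from workcell import manip
print(manip.hand_in())"
```

```text
the job is handed in; nothing more can be done
None
```

The stand is loaded. The wide, middle and small white reels are on the spindle in that order, and the black cap sits on the small one. I handed the job in at about 29 s of the 88 s allowed.

**Last checks:** The side, scene and wrist pictures show the stack level, with the cap upright and within about 2 pixels of where it should be. The tin is still at its starting pixels, the blue look-alike was never handled, and the open gripper was clear of everything. Forces at the end of each move stayed below about 12 N.

**What disagreed:**
- **Finger height:** The fingertips sat about 25–30 mm higher than the tool description implies. The first close on the wide reel therefore passed just above it without touching. I measured the real height from the pictures and gripped lower from then on.
- **Position estimates:** The cameras differed by up to about 8 mm at first. Closer looks with the wrist camera resolved this before each fit.

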